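# Start the culture vial timers in order

## Robot

A 7-joint arm with a two-finger parallel gripper is mounted at the origin on the work surface. World frame = base frame: x ahead of the robot, y to its left, z up, the work surface at z = 0. Lengths are in m, angles in rad, forces in N, time in s.
With the tool pointing down it reaches from about 0.35 to 0.9 m from the base axis. Payload 8.1 kg.
Tool frame: the origin (TCP) lies midway between the tips of the shut fingers; the grasp point (between the pads) lies 19 mm behind it; z points along the fingers, y is the line along which they close (so a half turn about z gives the same grasp; the last joint's range is limited). The gripper opens to 92 mm and grips with 3 to 60 N. Pads are 19 mm wide; open, the fingers measure 130 mm over their backs; the gripper's body (75 mm by 190 mm) begins 47 mm behind the grasp point.
Start: joints at [1.222, 0.434, 0.025, 1.573, -0.012, 1.134, -0.075], TCP at [0.152, -0.606, 0.227] pointing down, gripper open.
Joint ranges: [-2.62, 2.62], [-0.44, 2.09], [-1.27, 1.32], [0.08, 2.57], [-1.32, 4.46], [0.12, 2], [-2.74, 2.74]. Speed limits (rad/s): [2.22, 2.22, 3.01, 3.01, 3.14, 3.14, 3.14].

## Interface

Orientations are given as a rotation vector (axis times angle).
In Python, from cell import observe, cams, job gives the robot as it stands. The module is installed in compiled form; this text tells all that it offers.
- The arm moves only by the tool step_arm, never from a script. Its argument "steps" is a list of rows, each a list of 6 numbers: the shift along the world's x, y, z in mm, then the turn, a rotation vector about the world's x, y, z in rad. In form: [[dx, dy, dz, rx, ry, rz], ...]. A call has 1 to 20 rows; each row shifts and turns the commanded pose from where the row before left it; what a row does not reach is not made up. A row lasts 1/12 s, in which the tool goes at most 41.7 mm and 7.16 degrees, less where a joint would pass 70% of its speed; a pose out of reach is approached as far as the arm can. A call with a gripper value outside its range is refused whole. "gripper" is the opening, from 0 (shut) to 1 (fully open), set as the call begins (left out, the last holds). The fingers move at their own pace and stop on an object; "force" is the grip in N (left out, the last holds). Time passes only in rows, so rows that do not move let the fingers close. It gives the time, the measured TCP pose, the force, the opening and the grip force at its end, in the units of the state.
- observe(): the state, without advancing time (a new reading comes with each control period).
- cams.get_image(name): name is "scene" or "top" or "wrist"; returns the picture (420x560x3 uint8, red, green, blue); there is no depth.
- cams.get_calibration(name): a dict with "fov_y" (degrees; the focal length in pixels is half the picture's height over the tangent of half this angle, whatever the lens; pixels are square), "cx", "cy" (the principal point, pixels), "world_to_cam" (4x4, takes a point from world to camera coordinates). Camera axes: x right, y up, looking along -z (the intrinsics and any distortion apply to the point x, -y, -z); pixel columns grow to the right and rows downward; lengths in m; the calibration is good to about 2 mm. The wrist camera is an equidistant fisheye: a pixel r from the principal point sees the ray r / f radians off the axis. A picture is of the moment at which its call begins: read the wrist's pose just before it. get_calibration takes no time and is no camera call; for the wrist camera it gives the pose at the moment of the call.
- job.sign_off(): hands the job in; it is judged then, once.
The state is a dict: "clock": time; "joints": joint angles; "dq": joint speeds; "joint_efforts": joint torques, N m; "position": TCP position; "ee_rot": TCP orientation; "force": force on the tool from outside, world axes, zero at the start; "ft_torque": the same for the moment, N m; "width": opening from 0.0 (shut) to 1.0 (fully open); "gripper_force": force on a finger pad.
Only numpy, scipy, OpenCV 4.12 (cv2) and the standard library are available. Lean on these libraries where they do the work, as an engineer would, in place of code of your own. Each camera call takes 0.05 s, during which the arm holds its last target. There are 200 camera calls.

## Task

Start three of the vial timers on the lab bench one after another: tap the blue key, then the yellow key, then the red key, each lightly with a fingertip until the key is fully down, letting go before the next. Leave the green key up, and leave all the timers, vials, mug and bottle standing where they are, without picking anything up.

Things in the scene. Friction and masses are not known exactly. Their poses are not given: they have to be found in the camera images.
- timer_blue: channel timer with the blue key: a loose grey box 100 (its x) x 76 (its y) x 36 mm high, about 450 g, standing on the bench; origin at the centre of its underside, z up. A dark display lies towards its +x end and its one round blue key rises from the top 22 mm from the centre towards its -x end.
- key_blue (a joint): travel of the blue key straight down into its timer: 0 = up (timer stopped; a key may start up to 1 mm in), 0.008 m = fully down (running). About 2 N moves it; it stays where it is left. Key and stop ride on a cushion that sinks 1 mm per 1.5 N, up to 8 mm, and rises when let go (not counted here). Down means over 0.0055 m.
- key_blue_top (a point): centre of the top face of the blue key, a round button 30 mm across, 56 mm above the bench when up and 8 mm lower when fully down (still 12 mm proud of the box); moves with the key.
- vial_blue: loose glass culture vial, 25 mm across, 95 mm tall, brown food at the bottom and a blue plug on top, about 40 g; origin at the centre of its underside. It stands on the bench just behind (+x side of) the timer of its colour, 85 mm behind its centre and up to 20 mm to either side.
- timer_yellow: channel timer with the yellow key: a loose grey box 100 (its x) x 76 (its y) x 36 mm high, about 450 g, standing on the bench; origin at the centre of its underside, z up. A dark display lies towards its +x end and its one round yellow key rises from the top 22 mm from the centre towards its -x end.
- key_yellow (a joint): travel of the yellow key straight down into its timer: 0 = up (timer stopped; a key may start up to 1 mm in), 0.008 m = fully down (running). About 2 N moves it; it stays where it is left. Key and stop ride on a cushion that sinks 1 mm per 1.5 N, up to 8 mm, and rises when let go (not counted here). Down means over 0.0055 m.
- key_yellow_top (a point): centre of the top face of the yellow key, a round button 30 mm across, 56 mm above the bench when up and 8 mm lower when fully down (still 12 mm proud of the box); moves with the key.
- vial_yellow: loose glass culture vial, 25 mm across, 95 mm tall, brown food at the bottom and a yellow plug on top, about 40 g; origin at the centre of its underside. It stands on the bench just behind (+x side of) the timer of its colour, 85 mm behind its centre and up to 20 mm to either side.
- timer_red: channel timer with the red key: a loose grey box 100 (its x) x 76 (its y) x 36 mm high, about 450 g, standing on the bench; origin at the centre of its underside, z up. A dark display lies towards its +x end and its one round red key rises from the top 22 mm from the centre towards its -x end.
- key_red (a joint): travel of the red key straight down into its timer: 0 = up (timer stopped; a key may start up to 1 mm in), 0.008 m = fully down (running). About 2 N moves it; it stays where it is left. Key and stop ride on a cushion that sinks 1 mm per 1.5 N, up to 8 mm, and rises when let go (not counted here). Down means over 0.0055 m.
- key_red_top (a point): centre of the top face of the red key, a round button 30 mm across, 56 mm above the bench when up and 8 mm lower when fully down (still 12 mm proud of the box); moves with the key.
- vial_red: loose glass culture vial, 25 mm across, 95 mm tall, brown food at the bottom and a red plug on top, about 40 g; origin at the centre of its underside. It stands on the bench just behind (+x side of) the timer of its colour, 85 mm behind its centre and up to 20 mm to either side.
- timer_green: channel timer with the green key: a loose grey box 100 (its x) x 76 (its y) x 36 mm high, about 450 g, standing on the bench; origin at the centre of its underside, z up. A dark display lies towards its +x end and its one round green key rises from the top 22 mm from the centre towards its -x end.
- key_green (a joint): travel of the green key straight down into its timer: 0 = up (timer stopped; a key may start up to 1 mm in), 0.008 m = fully down (running). About 2 N moves it; it stays where it is left. Key and stop ride on a cushion that sinks 1 mm per 1.5 N, up to 8 mm, and rises when let go (not counted here). Down means over 0.0055 m.
- key_green_top (a point): centre of the top face of the green key, a round button 30 mm across, 56 mm above the bench when up and 8 mm lower when fully down (still 12 mm proud of the box); moves with the key.
- vial_green: loose glass culture vial, 25 mm across, 95 mm tall, brown food at the bottom and a green plug on top, about 40 g; origin at the centre of its underside. It stands on the bench just behind (+x side of) the timer of its colour, 85 mm behind its centre and up to 20 mm to either side.
- mug: white mug, 80 mm across, 90 mm tall, handle on its own +y side, loose on the bench to the robot's left; origin at the centre of its underside. Not part of the work.
- wash_bottle: white plastic bottle with a blue cap, 68 mm across, 180 mm tall, loose on the bench to the robot's right; origin at the centre of its underside. Not part of the work.

How it is judged:
By the outcome, as a careful person would: the job done as asked, in the order asked, and still so for the second after the job is handed in, with the robot touching nothing.
It also fails if it takes over 61 s, if anything falls off the work surface, if the arm or the gripper's body presses on something with over 40 N, if the wrist force passes 120 N, or if a joint passes its speed limit or range.

## Working session

There is one attempt and no reset: what is moved stays moved. The work goes in short steps, Python scripts to look and compute and a tool call to move; the robot and the scene stay as the last step left them, time stands still between calls to the robot, and variables do not carry over. Pictures are saved under pics/ and viewed, at most 10 in all, crops included, and the job is handed in when it is done.

Besides the shell and the picture viewer there is one more tool, called after "Call:" as name(argument=value, ...) on one line, values as JSON. step_arm: Moves the arm, as the interface text tells. Its arguments: {"type":"object","properties":{"steps":{"type":"array","items":{"type":"array","items":{"type":"number"}}},"gripper":{"type":"number"},"force":{"type":"number"}},"required":["steps"]}

```bash
mkdir -p pics; python3 - <<'E'
from cell import observe, cams
import cv2,numpy as np
s=observe();print(s)
ims=[]
for n in("scene","top"):
    im=cams.get_image(n)[:,:,::-1];cv2.imwrite(f"pics/{n}0.png",im)
    c=cams.get_calibration(n);print(n,c)
E
```

```text
{'clock': 0.0, 'joints': array([ 1.22240474,  0.43522392,  0.024985  ,  1.57413281, -0.01158954,
        1.13397127, -0.07506209]), 'dq': array([ 7.52701390e-04,  5.68424097e-04, -8.48027125e-05, -1.68688683e-03,
       -4.61439685e-04,  1.99135214e-03,  9.97569638e-04]), 'joint_efforts': array([ 1.71924949e-04, -6.67861605e+01,  9.84738618e-01, -3.14463115e+01,
       -6.06053369e-02,  4.26781364e-02,  1.78539872e-04]), 'position': array([ 0.15188369, -0.60572614,  0.22593071]), 'ee_rot': array([-3.11636612e+00, -3.84866838e-01,  5.51991041e-04]), 'force': array([-0.16530073,  0.06656869, -0.62137868]), 'ft_torque': array([-0.01433517, -0.00833772, -0.02612226]), 'gripper_force': 0.0, 'width': 0.9970198056659844}
scene {'fov_y': 55.23593275545249, 'cx': 281.59957243299095, 'cy': 214.0197650734618, 'world_to_cam': array([[ 0.75580995,  0.65446868, -0.02054395, -0.45482363],
       [-0.35558994,  0.43659233,  0.82640361,  0.13451119],
       [ 0.54982462, -0.61729885,  0.56270331, -1.49715987],
       [ 0.        ,  0.        ,  0.        ,  1.        ]])}
top {'fov_y': 54.87195160132659, 'cx': 276.9488728623247, 'cy': 218.59830676482525, 'world_to_cam': array([[ 0.04505076, -0.99897711, -0.00389327,  0.00148936],
       [ 0.97701583,  0.04324689,  0.20873375, -0.59815057],
       [-0.20835187, -0.0132074 ,  0.97796476, -1.31163438],
       [ 0.        ,  0.        ,  0.        ,  1.        ]])}
```

View pics/scene0.png

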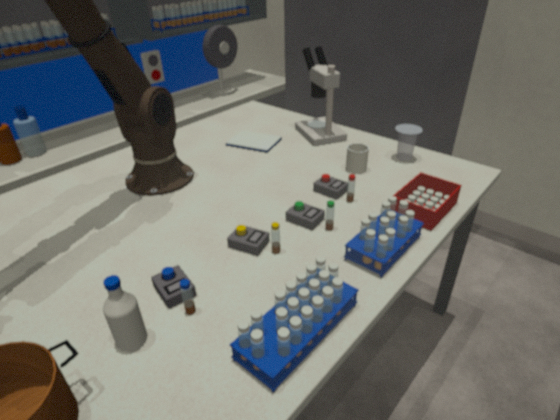

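View pics/top0.png

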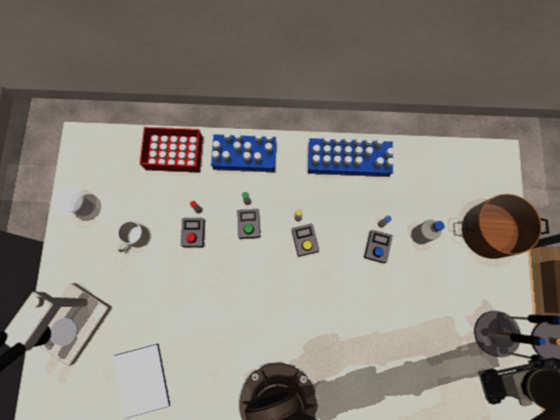

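The scene view shows the keys at about blue (168,272), yellow (241,231), green (299,206) and red (326,179). In the top view they are at about (378,252), (307,245), (249,229) and (191,238). Next I triangulate them.

```bash
cat > h.py <<'E'
import cv2,numpy as np
from cell import cams,observe
G={'blue':((168,272),(378,252),(100,130)),'yellow':((241,231),(307,245),(20,35)),'green':((299,206),(249,229),(45,85)),'red':((326,179),(191,238),(172,8))}
def blob(im,c,h,r=13):
    """centroid of the hue blob nearest c"""
    hsv=cv2.cvtColor(im,cv2.COLOR_RGB2HSV).astype(int);H=hsv[...,0]
    m=((H>=h[0])&(H<=h[1])) if h[0]<h[1] else ((H>=h[0])|(H<=h[1]))
    m&=(hsv[...,1]>130)&(hsv[...,2]>60)
    n,_,st,ce=cv2.connectedComponentsWithStats(m.astype(np.uint8))
    i=[k for k in range(1,n) if st[k,4]>=12]
    k=min(i,key=lambda k:np.hypot(*(ce[k]-c)))
    return ce[k],st[k]
def ray(n,p,cal=None):
    c=cal or cams.get_calibration(n);M=np.array(c['world_to_cam']);f=210/np.tan(np.radians(c['fov_y']/2))
    u=np.array([p[0]-c['cx'],p[1]-c['cy']])/f
    if n=='wrist':
        t=np.hypot(*u);u=u/t;d=np.array([u[0]*np.sin(t),-u[1]*np.sin(t),-np.cos(t)])
    else: d=np.array([u[0],-u[1],-1])
    d=M[:3,:3].T@d;return -M[:3,:3].T@M[:3,3],d/np.linalg.norm(d)
def cross(a,b):
    A=np.c_[a[1],-b[1]];t=np.linalg.lstsq(A,b[0]-a[0],rcond=None)[0]
    p,q=a[0]+t[0]*a[1],b[0]+t[1]*b[1];return (p+q)/2,np.linalg.norm(p-q)
def plane(r,z): return r[0]+r[1]*(z-r[0][2])/r[1][2]
E
python3 - <<'E'
from h import *
np.set_printoptions(precision=4,suppress=True)
S,T=cams.get_image('scene'),cams.get_image('top')
for k,(a,b,h) in G.items():
    p,sp=blob(S,a,h);q,sq=blob(T,b,h)
    x,e=cross(ray('scene',p),ray('top',q));print(k,p,sp[2:],q,sq[2:],'tri',x,'gap',round(e,4),'top@.052',plane(ray('top',q),.052),'scene',plane(ray('scene',p),.052))
E
```

```text
blue [167.7168 273.1593] [ 12  12 113] [378.3125 251.1719] [ 9  9 64] tri [ 0.5042 -0.319   0.0447] gap 0.0007 top@.052 [ 0.503  -0.3175  0.052 ] scene [ 0.512  -0.3227  0.052 ]
yellow [240.8795 229.8795] [10 11 83] [306.9437 244.8873] [ 9 10 71] tri [ 0.5152 -0.0768  0.0448] gap 0.0017 top@.052 [ 0.5136 -0.077   0.052 ] scene [ 0.5232 -0.0826  0.052 ]
green [298.8333 204.2083] [ 7  5 24] [248.1379 228.5   ] [ 9  8 58] tri [0.5625 0.1261 0.0489] gap 0.0026 top@.052 [0.561  0.1249 0.052 ] scene [0.5662 0.1236 0.052 ]
red [325.1579 177.3947] [ 7  6 38] [190.3478 237.    ] [10  9 69] tri [0.5239 0.3206 0.0458] gap 0.0003 top@.052 [0.523  0.3193 0.052 ] scene [0.5301 0.3113 0.052 ]
```

Call:
step_arm(steps=[[28,23,0,0,0,0],[28,23,0,0,0,0],[28,23,0,0,0,0],[28,23,0,0,0,0],[28,23,0,0,0,0],[28,23,0,0,0,0],[28,23,0,0,0,0],[28,23,0,0,0,0],[28,23,0,0,0,0],[28,23,0,0,0,0],[28,23,-10,0,0,0],[28,23,-15,0,0,0],[16,11,-15,0,0,0],[0,0,0,0,0,0],[0,0,0,0,0,0]], gripper=0)

```text
clock: 1.45
position: [0.5043, -0.3178, 0.1856]
ee_rot: [-3.116, -0.389, 0.003]
force: [-0.3, -0.8, 1.3]
width: 0.007
gripper_force: 0.0
```

```bash
python3 - <<'E'
from h import *
s=observe();print(s['position'],s['ee_rot'],s['width'],s['force'])
c=cams.get_calibration('wrist');im=cams.get_image('wrist');print(c)
cv2.imwrite('pics/w1.png',im[:,:,::-1])
E
```

```text
[ 0.5043153  -0.31775128  0.18555309] [-3.11579220e+00 -3.89347573e-01  2.85103930e-03] 0.00735400622017555 [-0.26848399 -0.8436119   1.33759032]
{'fov_y': 65.70646984690485, 'cx': 278.7740227663298, 'cy': 207.10657785671933, 'world_to_cam': array([[ 0.24687336, -0.96904676, -0.00138769, -0.43231615],
       [ 0.93169154,  0.23775007, -0.27463753, -0.37148372],
       [ 0.26646653,  0.06650779,  0.96154683, -0.46390448],
       [ 0.        ,  0.        ,  0.        ,  1.        ]])}
```

View pics/w1.png

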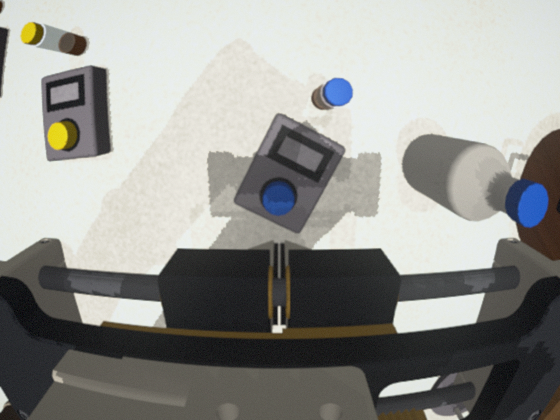

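The wrist view shows the blue key at (278,197), the yellow key at (62,136), the bottle cap at (525,202), and the shut fingers at column 280.

```bash
python3 - <<'E'
from h import *
np.set_printoptions(precision=4,suppress=True)
c=cams.get_calibration('wrist');im=cv2.cvtColor(cv2.imread('pics/w1.png'),cv2.COLOR_BGR2RGB)
T,S=cams.get_image('top'),cams.get_image('scene')
print('cam',ray('wrist',(280,200),c)[0])
for k,g in (('blue',(278,197)),('yellow',(62,136))):
    p,st=blob(im,g,G[k][2]);w=ray('wrist',p,c)
    q,_=blob(T,G[k][1],G[k][2]);q2,_=blob(S,G[k][0],G[k][2])
    print(k,p,st,'z.056',plane(w,.056),'z.050',plane(w,.05),'w-top',cross(w,ray('top',q)),'w-scene',cross(w,ray('scene',q2)))
q,_=blob(im,(525,202),(100,130));t,_=blob(T,(438,226),(100,130))
print('cap',q,t,cross(ray('wrist',q,c),ray('top',t)))
E
```

```text
cam [ 0.5757 -0.3014  0.3443]
blue [278.1459 198.051 ] [262 181  33  34 843] z.056 [ 0.5042 -0.3189  0.056 ] z.050 [ 0.5027 -0.3192  0.05  ] w-top (array([ 0.5624, -0.2979,  0.2766]), np.float64(0.01651544096241363)) w-scene (array([ 0.5016, -0.3189,  0.0431]), np.float64(0.00194675719741844))
yellow [ 61.8596 134.9146] [ 48 121  29  29 691] z.056 [ 0.5164 -0.0854  0.056 ] z.050 [ 0.5151 -0.0809  0.05  ] w-top (array([ 0.5145, -0.0774,  0.0455]), np.float64(0.0006210481496137035)) w-scene (array([ 0.5137, -0.0751,  0.0432]), np.float64(0.001212898044967454))
cap [527.7294 202.6438] [387.5 218.8] (array([ 0.5615, -0.2729,  0.363 ]), np.float64(0.03176713847545939))
```

```bash
python3 - <<'E'
from h import *
np.set_printoptions(precision=4,suppress=True)
print('cap@.175 top',plane(ray('top',(438,226)),.175),'scene',plane(ray('scene',(113,283)),.175))
print('mug rim@.09 top',plane(ray('top',(131,234)),.09))
E
```

```text
cap@.175 top [ 0.5723 -0.473   0.175 ] scene [ 0.5813 -0.4752  0.175 ]
mug rim@.09 top [0.5184 0.5079 0.09  ]
```

Call:
step_arm(steps=[[-1,-1,-30,0,0,0],[0,0,-30,0,0,0],[0,0,-25,0,0,0],[0,0,-20,0,0,0],[0,0,-10,0,0,0],[0,0,0,0,0,0],[0,0,0,0,0,0],[0,0,0,0,0,0]])

```text
clock: 2.27
position: [0.5038, -0.3212, 0.0734]
ee_rot: [3.117, 0.384, 0.003]
force: [0.8, 0.1, 0.5]
width: 0.006
gripper_force: 0.0
```

```bash
python3 - <<'E'
from h import *
s=observe();print(s['position'],s['force'])
cv2.imwrite('pics/w2.png',cams.get_image('wrist')[:,:,::-1])
E
```

```text
[ 0.50378286 -0.32116157  0.07339381] [0.78540379 0.12336883 0.48121334]
```

View pics/w2.png

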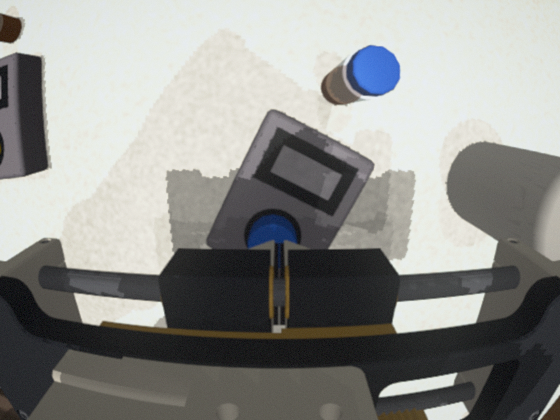

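The view shows the tip just over the blue key. The key's centre is at about (273,235), roughly 3 mm left of the finger column at 279. The bottle and vial are clear.

Call:
step_arm(steps=[[0,2.5,-5,0,0,0],[0,0,-7,0,0,0],[0,0,-4,0,0,0],[0,0,-3,0,0,0],[0,0,-3,0,0,0],[0,0,0,0,0,0],[0,0,0,0,0,0]])

```text
clock: 2.9
position: [0.503, -0.3175, 0.0495]
ee_rot: [-3.118, -0.385, 0.001]
force: [0.5, -0.7, 0.7]
width: 0.001
gripper_force: 0.4
```

Call:
step_arm(steps=[[0,0,-2,0,0,0],[0,0,-2,0,0,0],[0,0,0,0,0,0],[0,0,0,0,0,0]])

```text
clock: 3.23
position: [0.5031, -0.3178, 0.0458]
ee_rot: [3.118, 0.385, 0.0]
force: [-0.9, 0.8, 3.3]
width: 0.002
gripper_force: 1.8
```

Call:
step_arm(steps=[[0,0,-1.5,0,0,0],[0,0,0,0,0,0]])

```text
clock: 3.4
position: [0.5032, -0.3177, 0.0443]
ee_rot: [3.118, 0.385, 0.0]
force: [-0.8, 1.8, 5.6]
width: 0.003
gripper_force: 2.9
```

Call:
step_arm(steps=[[0,0,-1.5,0,0,0],[0,0,0,0,0,0]])

```text
clock: 3.57
position: [0.5032, -0.3178, 0.043]
ee_rot: [3.118, 0.385, 0.0]
force: [-0.8, 2.6, 8.5]
width: 0.003
gripper_force: 3.9
```

Force rises about 1.5–1.9 N per mm, so the key is on its stop. I lift straight up, then go to yellow.

Call:
step_arm(steps=[[0,0,3,0,0,0],[0,0,5,0,0,0],[0,0,20,0,0,0],[0,0,35,0,0,0],[0,0,35,0,0,0],[0,0,30,0,0,0],[2,34,0,0,0,0],[2,34,0,0,0,0],[2,34,0,0,0,0],[2,34,0,0,0,0],[2,34,0,0,0,0],[1,34,0,0,0,0],[1,34,0,0,0,0],[0,0,0,0,0,0],[0,0,0,0,0,0],[0,0,0,0,0,0]])

```text
clock: 4.9
position: [0.5149, -0.0804, 0.1707]
ee_rot: [3.117, 0.385, -0.0]
force: [0.1, -0.3, 1.0]
width: 0.001
gripper_force: 0.0
```

```bash
python3 - <<'E'
from h import *
np.set_printoptions(precision=4,suppress=True)
s=observe();print(s['position'],s['force'])
c=cams.get_calibration('wrist');im=cams.get_image('wrist');cv2.imwrite('pics/w3.png',im[:,:,::-1])
for k in G:
    M=c['world_to_cam'];hs=G[k][2]
    x=dict(blue=(.5035,-.319,.05),yellow=(.515,-.079,.05),green=(.5615,.1255,.05),red=(.523,.3195,.05))[k]
    X=M[:3,:3]@x+M[:3,3];f=210/np.tan(np.radians(c['fov_y']/2));r=np.hypot(X[0],X[1]);t=np.arctan2(r,-X[2])
    g=np.array([c['cx']+f*t*X[0]/r,c['cy']-f*t*X[1]/r])
    if not(0<g[0]<560 and 0<g[1]<420): print(k,'out',g);continue
    p,st=blob(im,g,hs);w=ray('wrist',p,c);print(k,g,p,st,plane(w,.056),plane(w,.050),plane(w,.045))
T=cams.get_image('top');S=cams.get_image('scene')
q,st=blob(S,G['blue'][0],G['blue'][2]);print('blue scene',q,st)
q,st=blob(T,G['blue'][1],G['blue'][2]);print('blue top',q,st)
E
```

```text
[ 0.5149 -0.0804  0.1707] [ 0.0759 -0.2722  0.9935]
blue [484.5948 262.787 ] [479.942  258.8538] [468 247  24  23 431] [ 0.5084 -0.3044  0.056 ] [ 0.5067 -0.3097  0.05  ] [ 0.5052 -0.3142  0.045 ]
yellow [276.9917 201.1839] [273.5414 199.8131] [257 182  34  37 979] [ 0.517  -0.0754  0.056 ] [ 0.5155 -0.0757  0.05  ] [ 0.5142 -0.076   0.045 ]
green [ 82.0303 106.3043] [ 83.3377 105.4377] [ 68  91  32  30 770] [0.5631 0.1201 0.056 ] [0.5625 0.1241 0.05  ] [0.5621 0.1274 0.045 ]
red out [-33.6413 121.1743]
blue scene [168.0638 274.2128] [162 270  13  10  94]
blue top [377.8923 251.6154] [374 248   9   9  65]
```

View pics/w3.png

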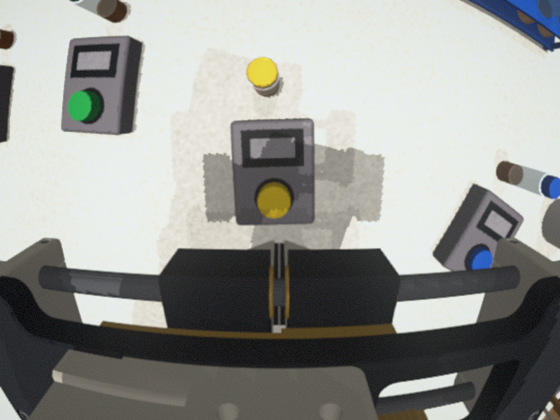

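Yellow key is at (274,200), i.e. (0.516, -0.076), with its timer and vial upright. Blue reads lower and has not moved.

Call:
step_arm(steps=[[1,4,-30,0,0,0],[0,0,-30,0,0,0],[0,0,-25,0,0,0],[0,0,-15,0,0,0],[0,0,-8,0,0,0],[0,0,-4,0,0,0],[0,0,-3,0,0,0],[0,0,-3,0,0,0],[0,0,-3,0,0,0],[0,0,0,0,0,0],[0,0,0,0,0,0]])

```text
clock: 5.97
position: [0.5166, -0.076, 0.0503]
ee_rot: [3.118, 0.385, 0.002]
force: [0.1, -1.5, 0.9]
width: 0.005
gripper_force: 0.7
```

Call:
step_arm(steps=[[0,0,-2,0,0,0],[0,0,-2,0,0,0],[0,0,0,0,0,0]])

```text
clock: 6.22
position: [0.5166, -0.0759, 0.0459]
ee_rot: [3.118, 0.385, 0.002]
force: [1.1, -2.0, 3.7]
width: -0.001
gripper_force: 1.7
```

Call:
step_arm(steps=[[0,0,-1.5,0,0,0],[0,0,0,0,0,0]])

```text
clock: 6.38
position: [0.5166, -0.0759, 0.0444]
ee_rot: [3.118, 0.385, 0.002]
force: [0.2, -2.2, 5.2]
width: 0.004
gripper_force: 2.8
```

Call:
step_arm(steps=[[0,0,-1.5,0,0,0],[0,0,0,0,0,0]])

```text
clock: 6.55
position: [0.5167, -0.0759, 0.043]
ee_rot: [3.118, 0.385, 0.002]
force: [0.6, -1.6, 7.3]
width: 0.006
gripper_force: 3.8
```

Yellow is on its stop too. I lift straight up and go to red.

Call:
step_arm(steps=[[0,0,3,0,0,0],[0,0,5,0,0,0],[0,0,20,0,0,0],[0,0,35,0,0,0],[0,0,35,0,0,0],[0,0,30,0,0,0],[1,36,0,0,0,0],[1,36,0,0,0,0],[1,36,0,0,0,0],[1,36,0,0,0,0],[1,36,0,0,0,0],[1,36,0,0,0,0],[1,36,0,0,0,0],[0,36,0,0,0,0],[0,36,0,0,0,0],[0,36,0,0,0,0],[0,36,0,0,0,0],[0,0,0,0,0,0],[0,0,0,0,0,0],[0,0,0,0,0,0]])

```text
clock: 8.22
position: [0.5225, 0.3197, 0.1702]
ee_rot: [3.117, 0.386, -0.002]
force: [-0.4, -0.8, 0.3]
width: 0.003
gripper_force: 0.0
```

```bash
python3 - <<'E'
from h import *
np.set_printoptions(precision=4,suppress=True)
s=observe();print(s['position'],s['force'],s['joints'])
c=cams.get_calibration('wrist');im=cams.get_image('wrist');cv2.imwrite('pics/w4.png',im[:,:,::-1])
p,st=blob(im,(275,200),G['red'][2]);w=ray('wrist',p,c);print('red',p,st,plane(w,.056),plane(w,.050))
E
```

```text
[0.5225 0.3197 0.1702] [-0.4123 -0.7664  0.2867] [-0.4364  0.486  -0.2898  1.6542  0.1569  1.026  -2.1007]
red [277.2105 199.6388] [260 182  35  36 969] [0.5255 0.3215 0.056 ] [0.524  0.3212 0.05  ]
```

View pics/w4.png

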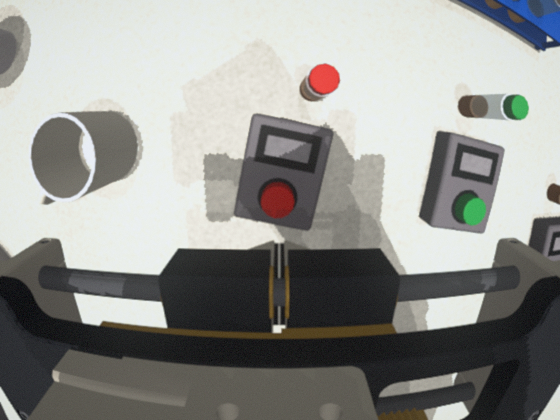

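The red key is at (277,200), i.e. (0.5245, 0.321). The mug, vials and green timer are standing and clear.

Call:
step_arm(steps=[[2,1.5,-30,0,0,0],[0,0,-30,0,0,0],[0,0,-25,0,0,0],[0,0,-15,0,0,0],[0,0,-8,0,0,0],[0,0,-4,0,0,0],[0,0,-3,0,0,0],[0,0,-3,0,0,0],[0,0,-3,0,0,0],[0,0,0,0,0,0],[0,0,0,0,0,0]])

```text
clock: 9.18
position: [0.5256, 0.3218, 0.0504]
ee_rot: [-3.118, -0.385, -0.002]
force: [0.2, -1.2, 1.4]
width: 0.008
gripper_force: 0.7
```

Call:
step_arm(steps=[[0,0,-2,0,0,0],[0,0,-2,0,0,0],[0,0,0,0,0,0]])

```text
clock: 9.43
position: [0.5256, 0.322, 0.0459]
ee_rot: [-3.118, -0.385, -0.002]
force: [1.6, -0.2, 3.3]
width: 0.003
gripper_force: 1.8
```

Call:
step_arm(steps=[[0,0,-1.5,0,0,0],[0,0,0,0,0,0]])

```text
clock: 9.6
position: [0.5256, 0.322, 0.0445]
ee_rot: [-3.118, -0.385, -0.002]
force: [1.9, -1.1, 6.2]
width: -0.002
gripper_force: 2.8
```

Call:
step_arm(steps=[[0,0,-1.5,0,0,0],[0,0,0,0,0,0]])

```text
clock: 9.77
position: [0.5256, 0.322, 0.0431]
ee_rot: [-3.118, -0.385, -0.002]
force: [1.0, -2.2, 7.8]
width: 0.002
gripper_force: 3.7
```

Call:
step_arm(steps=[[0,0,3,0,0,0],[0,0,5,0,0,0],[0,0,20,0,0,0],[0,0,35,0,0,0],[0,0,35,0,0,0],[0,0,35,0,0,0],[-20,0,30,0,0,0],[-30,0,10,0,0,0],[-30,0,0,0,0,0],[-30,0,0,0,0,0],[0,0,0,0,0,0],[0,0,0,0,0,0]])

```text
clock: 10.77
position: [0.4129, 0.322, 0.216]
ee_rot: [3.117, 0.39, -0.001]
force: [0.3, 0.0, 0.0]
width: 0.008
gripper_force: 0.0
```

```bash
python3 - <<'E'
from h import *
np.set_printoptions(precision=4,suppress=True)
s=observe();print(s['clock'],s['position'],s['force'])
S0=cv2.cvtColor(cv2.imread('pics/scene0.png'),cv2.COLOR_BGR2RGB);S=cams.get_image('scene')
cv2.imwrite('pics/scene1.png',S[:,:,::-1])
for k in G:
    (a,sa),(b,sb)=blob(S0,G[k][0],G[k][2]),blob(S,G[k][0],G[k][2]);print(k,a,sa,b,sb)
a,b=[cv2.resize(x[140:300,120:380,::-1],None,fx=2.3,fy=1.8) for x in(S0,S)]
cv2.imwrite('pics/cmp.png',np.vstack([a,b]))
E
```

```text
10.7667 [0.4129 0.322  0.216 ] [0.2857 0.0346 0.0095]
blue [167.6429 273.2232] [162 268  12  12 112] [167.9895 274.3263] [162 270  13  10  95]
yellow [240.7805 229.7317] [236 225  10  10  82] [240.8571 230.6143] [236 227  11   8  70]
green [298.8696 204.3043] [296 203   7   4  23] [298.88 204.28] [296 202   7   5  25]
red [325.2308 177.4872] [322 175   7   6  39] [325.4054 178.4595] [322 176   8   6  37]
```

View pics/cmp.png

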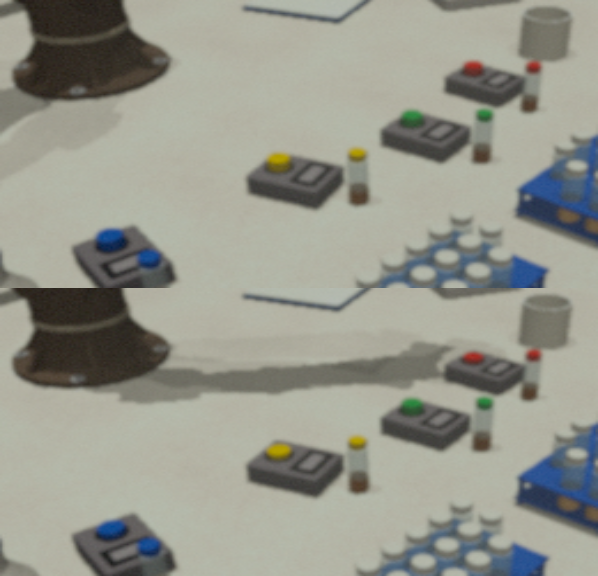

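Comparing before (top half) and after (bottom half), blue, yellow and red sit visibly lower. Green is unchanged, and the timers, vials and mug are where they were.

```bash
python3 -c "
from cell import job
print(job.sign_off())"
```

```text
the job is handed in; nothing more can be done
None
```

I tapped the blue, yellow and red keys down in that order, lifting clear after each and peaking at about 8.5 N. Pictures before and after show all three lower and green still up; the timers, vials and mug look unmoved, the bottle was never approached, and the job was handed in at about 11 s, result not shown.

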